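# Spread the jar caps under the germicidal lamp and hold the dead-man lever

### The arm

A 6-joint arm with a two-finger parallel gripper is mounted at the origin on the work surface. World frame = base frame: x ahead of the robot, y to its left, z up, the work surface at z = 0. Lengths are in m, angles in rad, forces in N, time in s.
With the tool pointing down it reaches from about 0.375 to 0.9 m from the base axis. Payload 3.1 kg.
Tool frame: the origin (TCP) lies on the centre line of the jaws, within the pads' length; the fingertips stand 19 mm ahead of it and the grasp point (between the pads) is the TCP; z points along the fingers, y is the line along which they close (so a half turn about z gives the same grasp; the last joint's range is limited). The gripper opens to 85 mm and grips with 20 to 120 N. Pads are 22 mm wide; open, the fingers measure 114 mm over their backs; the gripper's body (76 mm by 85 mm) begins 54 mm behind the grasp point. The pads swing forward as they close: fully open they stand 13 mm farther back than shut.
Start: joints at [-0.178, 0.527, 1.433, -0, 1.181, -0.178], TCP at [0.625, 0, 0.25] pointing down, gripper open.
Joint ranges: [-3.08, 3.08], [-0.75, 2.2], [0.22, 2.44], [-1.43, 4.57], [0, 2.65], [-2.85, 2.85]. Speed limits (rad/s): [2.79, 2.79, 3.14, 3.14, 3.14, 3.14].

### API

Orientations are given as a unit quaternion [x, y, z, w].
In Python, from station import manip, cams, sign_off gives the robot as it stands.
- The arm moves only by the tool carry_out, never from a script. Its argument "targets" is a list that holds one entry, the list of rows, each a list of 7 numbers: the shift along the tool's x, y, z in cm, then the turn, a rotation vector about the tool's x, y, z in degrees, then the finger opening in cm, from 0 to 8.54. A call has 1 to 12 rows; each row is the pose to reach, as a shift and turn from the pose commanded when the call began, along the tool's axes at that moment; what a row does not reach only later rows make up. A row lasts 1/12 s, in which the tool goes at most 41.7 mm and 7.16 degrees, less where a joint would pass 70% of its speed; a pose out of reach is approached as far as the arm can. A call with a gripper value outside its range is refused whole. The fingers move at their own pace and stop on an object; "force" is the grip in N (left out, the last holds). Time passes only in rows, so rows that repeat a pose let the fingers close. It gives the time, the measured TCP pose, the force, the opening and the grip force at its end, in the units of the state.
- manip.sense(): the state, without advancing time (a new reading comes with each control period).
- cams.snapshot(name): name is "scene" or "side" or "wrist"; returns the picture (384x512x3 uint8, red, green, blue); there is no depth.
- cams.camera_info(name): a dict with "K" (3x3 intrinsics, pixels), "T" (4x4, takes a point from camera to world coordinates). Camera axes: x right, y down, z forward; pixel columns grow to the right and rows downward; lengths in m; the calibration is good to about 2 mm. The wrist camera is an equidistant fisheye: a pixel r from the principal point sees the ray r / f radians off the axis. A picture is of the moment at which its call begins: read the wrist's pose just before it. camera_info takes no time and is no camera call; for the wrist camera it gives the pose at the moment of the call.
- sign_off(): hands the job in; it is judged then, once.
The state is a dict: "t": time; "q": joint angles; "qd": joint speeds; "tau": joint torques, N m; "tcp_pos": TCP position; "tool_rot": TCP orientation; "force": force on the tool from outside, world axes, zero at the start; "ft_torque": the same for the moment, N m; "finger_gap": opening from 0.0 (shut) to 1.0 (fully open); "gripper_force": force on a finger pad.
Only numpy, scipy, OpenCV 4.12 (cv2) and the standard library are available. Lean on these libraries where they do the work, as an engineer would, in place of code of your own. Each camera call takes 0.05 s, during which the arm holds its last target. There are 200 camera calls.

### The job

Spread the heap of four jar caps in the lamp tray into a single layer, each lying flat on the tray floor with at least 20 mm of bare floor between any two, then press the station's dead-man lever down until it is level (half of its travel) and finish while still holding it there, with the caps left spread. Never push the lever down to its stop, do not press the mushroom stop button, and leave the other things on the bench where they are.

Things in the scene. Friction and masses are not known exactly. Their poses are not given: they have to be found in the camera images.
- cap1: one of four identical loose white screw caps: solid-topped ribbed disc, 38 mm across, 24 mm high, 12 to 23 g. Origin at the CENTRE of the disc (12 mm above what it lies on), z along its axis. At the start all four are heaped in the tray: three (cap1 to cap3) on its floor, 3 to 4 mm apart in a triangle, and cap4 on top of them
- cap2: one of four identical loose white screw caps: solid-topped ribbed disc, 38 mm across, 24 mm high, 12 to 23 g. Origin at the CENTRE of the disc (12 mm above what it lies on), z along its axis. See cap1
- cap3: one of four identical loose white screw caps: solid-topped ribbed disc, 38 mm across, 24 mm high, 12 to 23 g. Origin at the CENTRE of the disc (12 mm above what it lies on), z along its axis. See cap1
- cap4: one of four identical loose white screw caps: solid-topped ribbed disc, 38 mm across, 24 mm high, 12 to 23 g. Origin at the CENTRE of the disc (12 mm above what it lies on), z along its axis. See cap1
- tray: fixed steel lamp tray. Origin under its centre; x points to its lamp housing (away from the robot), y along its length. Tray floor 6 mm above the bench, inner floor 170 mm (x) by 240 mm (y), rim 5 mm thick standing 10 mm above the floor (16 mm above the bench). Lamp housing 55 mm tall, from x = 110 to 164 mm, over the whole length
- station: fixed hold-to-run station: grey base plate 160 mm (x) by 90 mm (y), 30 mm thick, with two hinge cheeks (tops 100 mm above the bench) at its +x end carrying the dead-man lever, which points to -x. Origin under the centre of the plate; the hinge axis is along y at x = 50 mm, 85 mm above the bench. Stands either left or right of the tray
- lever (a joint): angle of the dead-man lever in rad: 0 = released, pad end tipped 0.15 rad upward; 0.15 = lever level, half of its travel (lamp on); 0.30 = down on its stop (trips the lamp off). A spring always lifts it: pressing at the pad centre takes about 2 N at 0, about 7.5 N when level and 13 N at the stop; the lever springs back when let go
- lever_pad (a point): centre of the upper face of the lever's black palm pad, 110 mm from the hinge towards the station's -x; the pad is 44 mm (x) by 80 mm (y) and 16 mm thick. This point is about 109 mm above the bench when released, 93 mm when the lever is level and 76 mm at the stop; z is the pad's normal
- stop_box: fixed stop station: the same grey base plate with a raised block and a round black mushroom button of 40 mm on top at x = -10 mm (the block alone is 65 mm tall); on the other side of the tray; not to be used. Origin under the plate's centre
- stop (a joint): travel of the stop button in m: 0 = released, 0.006 = fully pressed
- cartridge1: loose test cartridge standing up, 36 x 34 mm, 65 mm tall; bystander; origin under its centre
- cartridge2: second loose test cartridge, the same as cartridge1; bystander
- pot: closed specimen pot, 44 mm across, 60 mm tall; bystander; origin under its centre
- mouse: black computer mouse, 100 x 58 x 22 mm; bystander; origin under its centre
- tip_box: pipette tip box, 85 x 120 mm, 58 mm tall; bystander; origin under its centre
- spray: closed bottle, 60 mm across, 160 mm tall; bystander; origin under its centre
- marker: marker pen lying on the bench, 120 mm long, 12 mm thick; bystander; origin under its centre

How it is judged:
By the outcome, as a careful person would: the job done as asked, in the order asked, and still so for the second after the job is handed in, while the arm keeps its last pose, push and grip.
It also fails if it takes over 58 s, if anything falls off the work surface, if the arm or the gripper's body presses on something with over 40 N, if the wrist force passes 120 N, or if a joint passes its speed limit or range.

## Working session

There is one attempt and no reset: what is moved stays moved. The work goes in short steps, Python scripts to look and compute and a tool call to move; the robot and the scene stay as the last step left them, time stands still between calls to the robot, and variables do not carry over. Pictures are saved under pics/ and viewed, at most 10 in all, crops included, and the job is handed in when it is done.

Besides the shell and the picture viewer there is one more tool, called after "Emit:" by a JSON object that holds its "fn" and its "kwargs", one argument or row to a line. carry_out: Moves the arm, as the interface text tells. Its arguments: {"type":"object","properties":{"targets":{"type":"array"},"force":{"type":"number"}},"required":["targets"]}

```bash
mkdir -p pics; cat > h.py <<'E'
import numpy as np, cv2
from station import manip, cams, sign_off
def save(name,fn):
    im=cams.snapshot(name); cv2.imwrite('pics/'+fn,im[:,:,::-1]); return im
def ray(name,u,v,info=None):
    i=info or cams.camera_info(name); K=np.array(i['K']);T=np.array(i['T'])
    x=(u-K[0,2])/K[0,0]; y=(v-K[1,2])/K[1,1]
    if name=='wrist':
        r=np.hypot(x,y); d=np.array([x/r*np.sin(r),y/r*np.sin(r),np.cos(r)]) if r>0 else np.array([0,0,1.])
    else: d=np.array([x,y,1.])
    return T[:3,3],T[:3,:3]@d
def at(name,u,v,z,info=None):
    o,d=ray(name,u,v,info); return (o+d*(z-o[2])/d[2]).round(4)
def proj(name,p,info=None):
    i=info or cams.camera_info(name); K=np.array(i['K']);T=np.array(i['T'])
    c=T[:3,:3].T@(np.array(p)-T[:3,3])
    if name=='wrist':
        r=np.hypot(c[0],c[1]); th=np.arctan2(r,c[2]); x,y=c[:2]/r*th
    else: x,y=c[:2]/c[2]
    return np.array([K[0,0]*x+K[0,2],K[1,1]*y+K[1,2]]).round(1)
E
python3 - <<'E'
from h import *
a=save('scene','a.png');b=save('wrist','b.png')
s=manip.sense();print(s['t'],s['tcp_pos'],s['tool_rot'],s['force'])
for n in('scene','side','wrist'):print(n,np.round(cams.camera_info(n)['T'],3).tolist(),np.round(cams.camera_info(n)['K'],0).tolist())
E
```

```text
0.1 [6.24374012e-01 1.31125713e-04 2.49430267e-01] [ 7.07122002e-01  7.07090853e-01 -5.55765488e-04 -8.30913174e-04] [-0.61535543  0.06110164  0.42842834]
scene [[-0.136, 0.687, -0.714, 1.336], [0.991, 0.086, -0.106, 0.125], [-0.011, -0.722, -0.692, 0.885], [0.0, 0.0, 0.0, 1.0]] [[402.0, 0.0, 254.0], [0.0, 402.0, 193.0], [0.0, 0.0, 1.0]]
side [[0.874, -0.364, 0.322, 0.16], [-0.486, -0.63, 0.606, -0.697], [-0.017, -0.686, -0.727, 0.94], [0.0, 0.0, 0.0, 1.0]] [[351.0, 0.0, 251.0], [0.0, 351.0, 194.0], [0.0, 0.0, 1.0]]
wrist [[1.0, 0.002, -0.002, 0.624], [0.001, -0.962, -0.272, 0.069], [-0.003, 0.272, -0.962, 0.374], [0.0, 0.0, 0.0, 1.0]] [[297.0, 0.0, 260.0], [0.0, 297.0, 194.0], [0.0, 0.0, 1.0]]
```

View pics/a.png

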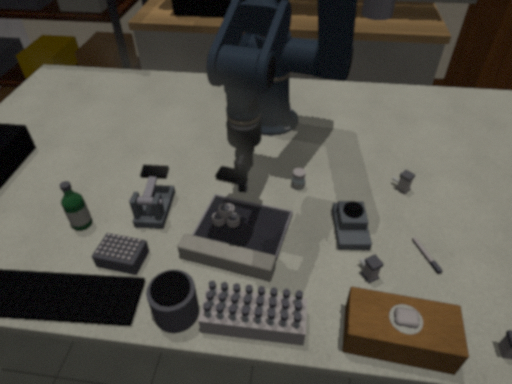

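View pics/b.png

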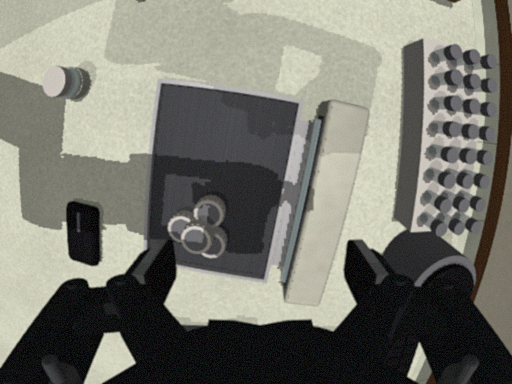

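The scene shows the tray at (240,235), the lever station on its -y side at (153,200), and the stop box at (350,225). The wrist view shows the tray with corners near (162,82), (300,101), (266,279) and (150,248). The caps are at (210,208), (180,228), (212,243), with the top one at (197,238).

```bash
python3 - <<'E'
from h import *
for p in [(160,82),(302,101),(266,280),(147,248)]: print('rim',at('wrist',*p,.016))
for p in [(210,208),(180,228),(212,243)]: print('cap',at('wrist',*p,.030))
print('top',at('wrist',197,238,.054))
b=cv2.imread('pics/b.png');a=cv2.imread('pics/a.png')
c=cv2.resize(b[180:290,130:280],(600,440),interpolation=cv2.INTER_CUBIC)
d=cv2.resize(a[140:260,110:310],(800,480),interpolation=cv2.INTER_CUBIC)
cv2.imwrite('pics/c.png',cv2.convertScaleAbs(c,alpha=1.8));cv2.imwrite('pics/d.png',cv2.convertScaleAbs(d,alpha=1.6))
E
```

```text
rim [0.5006 0.1107 0.016 ]
rim [0.6734 0.0835 0.016 ]
rim [ 0.6321 -0.1572  0.016 ]
rim [ 0.4646 -0.111   0.016 ]
cap [ 0.5621 -0.0459  0.03  ]
cap [ 0.5212 -0.0732  0.03  ]
cap [ 0.562  -0.0933  0.03  ]
top [ 0.5484 -0.0758  0.054 ]
```

View pics/c.png

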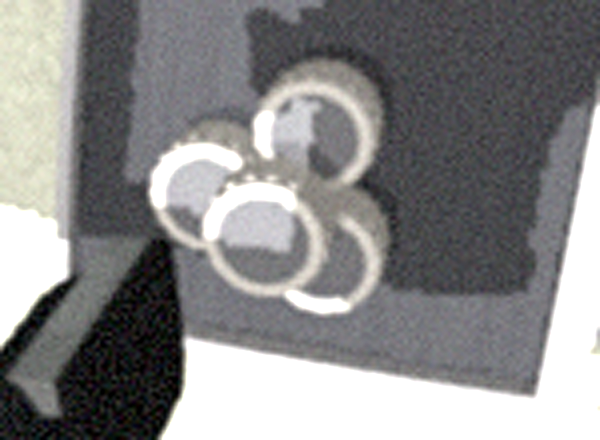

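View pics/d.png

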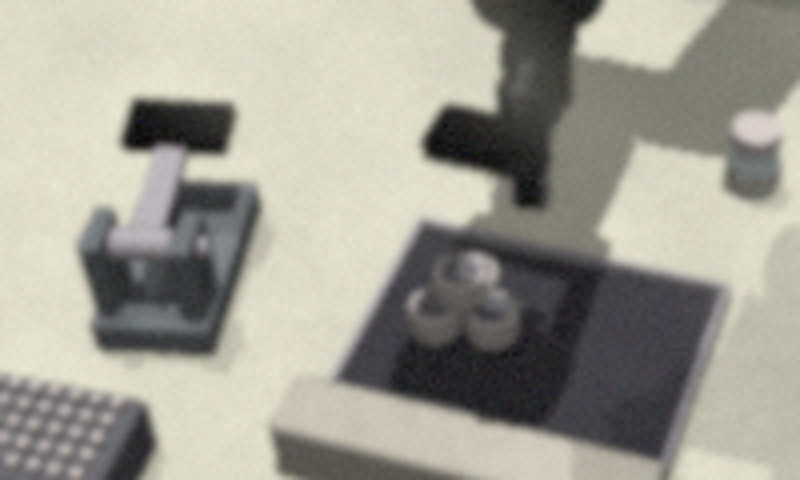

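```bash
python3 - <<'E'
from h import *
A,B,C=[at('wrist',*p,.030) for p in [(209.3,212.8),(180.2,228),(212.8,243.5)]]
D=at('wrist',196.2,239.5,.054)
print(A,B,C,D,[np.linalg.norm(x-y).round(4) for x,y in((A,B),(B,C),(A,C))],(A+B+C)/3)
s=manip.sense();from scipy.spatial.transform import Rotation as R
print(s['tcp_pos'],(R.from_quat(s['tool_rot']).inv().apply(D-s['tcp_pos'])*100).round(2))
E
```

```text
[ 0.5609 -0.0521  0.03  ] [ 0.5215 -0.0732  0.03  ] [ 0.563 -0.094  0.03 ] [ 0.5473 -0.0778  0.054 ] [np.float64(0.0447), np.float64(0.0464), np.float64(0.042)] [ 0.54846667 -0.0731      0.03      ]
[6.24374012e-01 1.31125713e-04 2.49430267e-01] [-7.8  -7.67 19.56]
```

Emit:
{"fn": "carry_out", "kwargs": {
  "targets": [
    [[-2.5,-2.5,4,0,0,0,6],[-5,-5,8,0,0,0,6],[-7.7,-7.7,12,0,0,0,6],[-7.7,-7.7,15,0,0,0,6],[-7.7,-7.7,17,0,0,0,6],[-7.7,-7.7,19,0,0,0,6],[-7.7,-7.7,19.8,0,0,0,6],[-7.7,-7.7,19.8,0,0,0,6]]
  ],
  "force": 25
}}

```text
t: 0.77
tcp_pos: [0.5467, -0.0767, 0.0502]
tool_rot: [0.707, 0.707, -0.001, -0.002]
force: [-0.6, -0.3, -0.2]
finger_gap: 0.698
gripper_force: 0.0
```

Emit:
{"fn": "carry_out", "kwargs": {
  "targets": [
    [[0,0,0,0,0,0,6],[0,0,0,0,0,0,4],[0,0,0,0,0,0,3],[0,0,0,0,0,0,2.5],[0,0,0,0,0,0,2.5],[0,0,0,0,0,0,2.5],[0,0,0,0,0,0,2.5],[0,0,0,0,0,0,2.5]]
  ],
  "force": 25
}}

```text
t: 1.43
tcp_pos: [0.5495, -0.0771, 0.0541]
tool_rot: [0.707, 0.707, 0.001, 0.002]
force: [0.4, 0.7, 7.6]
finger_gap: 0.431
gripper_force: 25.2
```

Emit:
{"fn": "carry_out", "kwargs": {
  "targets": [
    [[0,0,-2,0,0,0,2.5],[0,0,-5,0,0,0,2.5],[3,1,-5,0,0,0,2.5],[6.5,2,-5,0,0,0,2.5],[10,3.1,-5,0,0,0,2.5],[13.3,3.1,-5,0,0,0,2.5],[13.3,3.1,-3,0,0,0,2.5],[13.3,3.1,0,0,0,0,2.5],[13.3,3.1,1,0,0,0,2.5],[13.3,3.1,1.6,0,0,0,2.5],[13.3,3.1,2,0,0,0,2.5],[13.3,3.1,2,0,0,0,2.5]]
  ]
}}

```text
t: 2.43
tcp_pos: [0.579, 0.0555, 0.0322]
tool_rot: [0.707, 0.707, -0.0, -0.0]
force: [0.5, -0.2, -0.8]
finger_gap: 0.435
gripper_force: 25.2
```

```bash
python3 - <<'E'
from h import *
s=manip.sense();print(s['tcp_pos'],s['force'],s['finger_gap'],s['gripper_force'])
b=save('wrist','e.png');cv2.imwrite('pics/e.png',cv2.convertScaleAbs(b,alpha=1.4)[:,:,::-1])
E
```

```text
[0.57903819 0.05554411 0.03223324] [ 0.53359474 -0.15743812 -0.80741612] 0.4348313910418378 25.233317613601685
```

View pics/e.png

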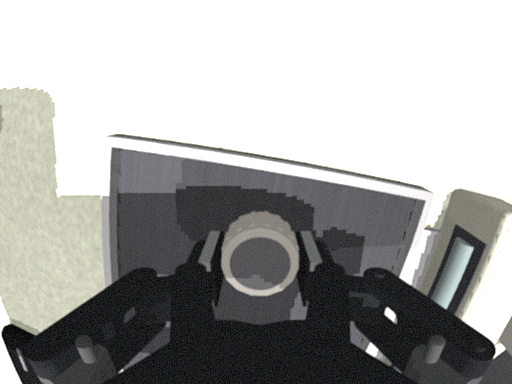

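Cap 4 is between the pads at (260,258), well inside the +y rim, which runs from (115,140) to (425,190). I'll set it down and move back for a fresh look.

Emit:
{"fn": "carry_out", "kwargs": {
  "targets": [
    [[0,0,0.15,0,0,0,2.5],[0,0,0.15,0,0,0,3.8],[0,0,0.15,0,0,0,4.4],[0,0,0.1,0,0,0,5],[0,0,0,0,0,0,5],[0,0,-1,0,0,0,5],[0,0,-3,0,0,0,5],[0,0,-6,0,0,0,5],[-3,-0.5,-10,0,0,0,5],[-6,-1,-14,0,0,7,5],[-8,-1.5,-16,0,0,14,5],[-8,-1.5,-16,0,0,20,5]]
  ]
}}

```text
t: 3.48
tcp_pos: [0.5669, -0.0282, 0.199]
tool_rot: [0.821, 0.57, 0.003, 0.005]
force: [0.6, 0.5, 0.3]
finger_gap: 0.586
gripper_force: 0.0
```

```bash
python3 - <<'E'
from h import *
s=manip.sense();print(s['tcp_pos'],s['tool_rot'])
np.save('w.npy',np.array([cams.camera_info('wrist')['T']]))
b=save('wrist','f.png')
T=cams.camera_info('wrist')
P=[(.579,.056,.03),(.561,-.052,.03),(.5215,-.073,.03),(.563,-.094,.03)]
pp=[proj('wrist',p) for p in P];print(pp)
pp=np.array(pp[1:]);lo=pp.min(0).astype(int)-45;hi=pp.max(0).astype(int)+45;lo=np.maximum(lo,0)
c=b[lo[1]:hi[1],lo[0]:hi[0]];print(lo,c.shape)
f=cv2.resize(b,(800,600),interpolation=cv2.INTER_CUBIC)
cv2.imwrite('pics/f.png',cv2.convertScaleAbs(f,alpha=1.6)[:,:,::-1])
E
```

```text
[ 0.56689797 -0.02823477  0.19901309] [0.82145495 0.57023933 0.0033878  0.00523383]
[array([240.9,  98.6]), array([262.6, 204.8]), array([234.8, 234.7]), array([277.9, 238.9])]
[189 159] (124, 133, 3)
```

View pics/f.png

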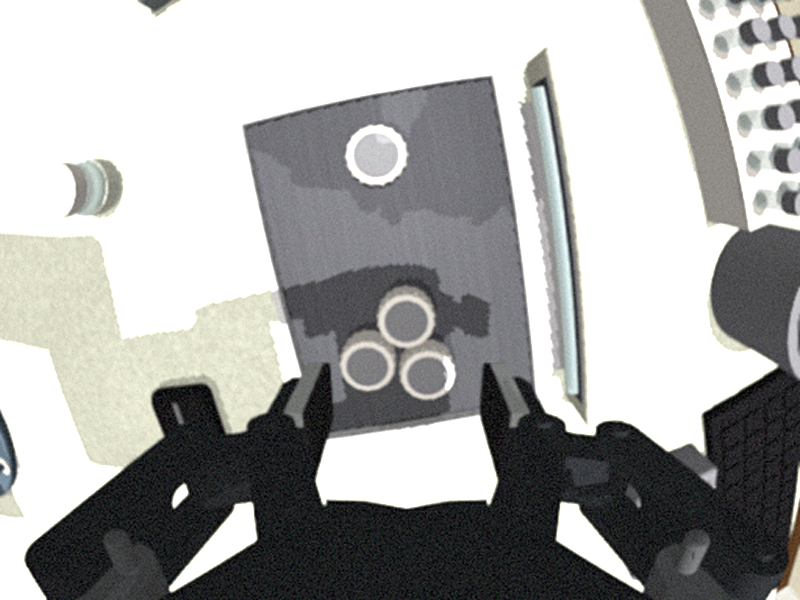

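D now lies alone at (376,155). The other three are at (405,320), (367,365) and (428,375), all flat on the floor.

```bash
python3 - <<'E'
from h import *
from scipy.spatial.transform import Rotation as R
info={'K':cams.camera_info('wrist')['K'],'T':np.load('w.npy')[0]}
A,B,C,D=[at('wrist',x/1.5625,y/1.5625,.030,info) for x,y in[(405,320),(367,365),(428,375),(376,156)]]
print(A,B,C,D,[np.linalg.norm(x-y).round(4) for x,y in((A,B),(B,C),(A,C))])
for p in [(246,126),(491,78)]: print('floor',at('wrist',p[0]/1.5625,p[1]/1.5625,.012,info))
s=manip.sense();r=R.from_quat(s['tool_rot']);print(s['tcp_pos'],np.degrees(np.arctan2(*r.apply([0,1,0])[[1,0]])),np.degrees(np.arctan2(*(C-B)[[1,0]])))
print(s['t'],s['qd'].round(3) if hasattr(s['qd'],'round') else s['qd'])
for P in(A,B,C,D):print((r.inv().apply(P-s['tcp_pos'])*100).round(2))
E
```

```text
[ 0.5588 -0.0528  0.03  ] [ 0.523  -0.0741  0.03  ] [ 0.5597 -0.096   0.03  ] [0.5791 0.0536 0.03  ] [np.float64(0.0417), np.float64(0.0427), np.float64(0.0432)]
floor [0.5035 0.1089 0.012 ]
floor [0.6694 0.0795 0.012 ]
[ 0.56616784 -0.0269972   0.19743013] -20.651173058445185 -30.825805483602952
3.5333 [ 0.04   0.059  0.047  0.027 -0.027 -0.233]
[-2.68  0.06 16.74]
[-5.94 -2.54 16.72]
[-6.69  1.66 16.76]
[ 7.99 -1.8  16.73]
```

Emit:
{"fn": "carry_out", "kwargs": {
  "targets": [
    [[-1.5,0.3,4,0,0,5,5.2],[-2.9,0.5,8,0,0,10,5.2],[-2.9,0.5,11,0,0,10,5.2],[-2.9,0.5,13,0,0,10,5.2],[-2.9,0.5,14.5,0,0,10,5.2],[-2.9,0.5,15.5,0,0,10,5.2],[-2.9,0.5,15.9,0,0,10,5.2],[-2.9,0.5,15.9,0,0,10,4],[-2.9,0.5,15.9,0,0,10,3],[-2.9,0.5,15.9,0,0,10,2.5],[-2.9,0.5,15.9,0,0,10,2.5],[-2.9,0.5,15.9,0,0,10,2.5]]
  ],
  "force": 25
}}

```text
t: 4.53
tcp_pos: [0.5594, -0.053, 0.0343]
tool_rot: [0.866, 0.5, 0.001, 0.001]
force: [0.1, -0.1, -0.4]
finger_gap: 0.428
gripper_force: 25.0
```

Emit:
{"fn": "carry_out", "kwargs": {
  "targets": [
    [[0,0,-1.5,0,0,0,2.5],[0,0,-3,0,0,0,2.5],[2,-0.7,-3,0,0,0,2.5],[4.2,-1.4,-3,0,0,0,2.5],[4.2,-1.4,-2,0,0,0,2.5],[4.2,-1.4,-1,0,0,0,2.5],[4.2,-1.4,-0.3,0,0,0,2.5],[4.2,-1.4,0,0,0,0,2.5],[4.2,-1.4,0.1,0,0,0,2.5],[4.2,-1.4,0.1,0,0,0,2.5],[4.2,-1.4,0.1,0,0,0,3.8],[4.2,-1.4,0.1,0,0,0,4.5]]
  ]
}}

```text
t: 5.53
tcp_pos: [0.5673, -0.0104, 0.032]
tool_rot: [0.866, 0.5, -0.0, -0.0]
force: [-0.2, 0.1, 0.2]
finger_gap: 0.526
gripper_force: 0.0
```

Emit:
{"fn": "carry_out", "kwargs": {
  "targets": [
    [[0,0,0,0,0,0,4.8],[0,0,-1,0,0,0,4.8],[0,0,-3,0,0,0,4.8],[0,0,-6,0,0,-6,4.8],[-1,0,-8,0,0,-12,4.8],[-2.5,-0.2,-8,0,0,-18,4.8],[-4,-0.4,-8,0,0,-25,4.8],[-5.5,-0.6,-8,0,0,-32,4.8],[-7,-0.6,-8,0,0,-39,4.8],[-7.8,-0.65,-8,0,0,-46,4.8],[-7.8,-0.65,-8,0,0,-53,4.8],[-7.8,-0.65,-8,0,0,-60,4.8]]
  ]
}}

```text
t: 6.53
tcp_pos: [0.5227, -0.0747, 0.1127]
tool_rot: [0.498, 0.867, -0.0, 0.0]
force: [-0.1, -0.7, -0.8]
finger_gap: 0.564
gripper_force: 0.0
```

Emit:
{"fn": "carry_out", "kwargs": {
  "targets": [
    [[0,0,0,0,0,-7,4.8],[0,0,0,0,0,-14,4.8],[0,0,0,0,0,-21,4.8],[0,0,0,0,0,-28,4.8],[0,0,0,0,0,-30,4.8],[0,0,0,0,0,-30,4.8]]
  ]
}}

```text
t: 7.03
tcp_pos: [0.523, -0.0741, 0.1126]
tool_rot: [0.259, 0.966, -0.0, 0.0]
force: [0.7, 0.3, -0.3]
finger_gap: 0.561
gripper_force: 0.0
```

```bash
python3 - <<'E'
from h import *
s=manip.sense();print(s['tcp_pos'],s['tool_rot'])
for p in [(.523,-.074,.03),(.560,-.096,.03)]:print(proj('wrist',p))
b=save('wrist','g.png')
f=cv2.resize(b,(800,600),interpolation=cv2.INTER_CUBIC)
cv2.imwrite('pics/g.png',cv2.convertScaleAbs(f,alpha=1.6)[:,:,::-1])
E
```

```text
[ 0.52304225 -0.07409095  0.11263877] [ 2.58689032e-01  9.65960646e-01 -3.69585769e-05  1.18182845e-04]
[260.3 208.6]
[259.5 260.4]
```

View pics/g.png

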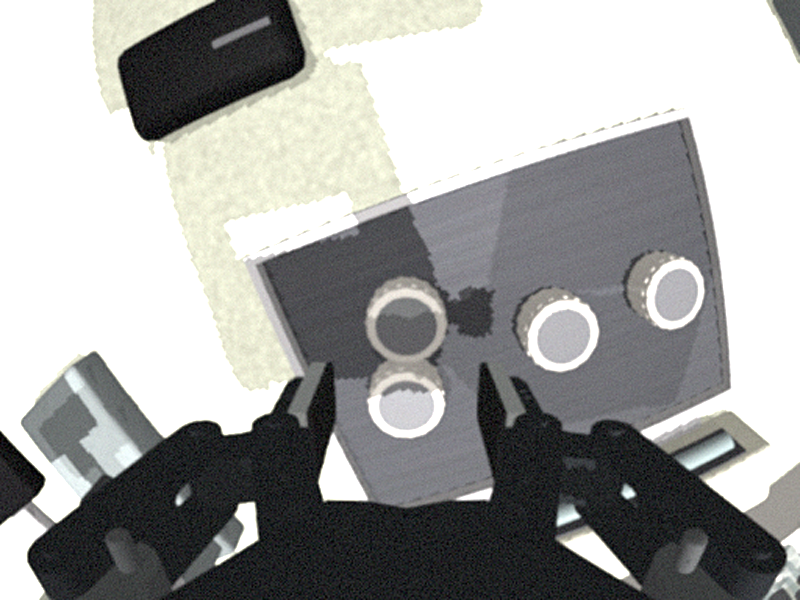

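B is at (407,325), centred between the pads, and the projection agrees. A at (560,335) and D at (672,292) lie well apart.

Emit:
{"fn": "carry_out", "kwargs": {
  "targets": [
    [[0,0,2,0,0,0,4.8],[0,0,4,0,0,0,4.8],[0,0,6,0,0,0,4.8],[0,0,7.3,0,0,0,4.8],[0,0,7.9,0,0,0,4.8],[0,0,7.9,0,0,0,4.8],[0,0,7.9,0,0,0,3.5],[0,0,7.9,0,0,0,2.5],[0,0,7.9,0,0,0,2.5],[0,0,7.9,0,0,0,2.5],[0,0,7.9,0,0,0,2.5]]
  ]
}}

```text
t: 8.0
tcp_pos: [0.5234, -0.074, 0.034]
tool_rot: [0.259, 0.966, -0.0, 0.001]
force: [-0.1, -0.1, -0.2]
finger_gap: 0.427
gripper_force: 25.0
```

Emit:
{"fn": "carry_out", "kwargs": {
  "targets": [
    [[0,0,-0.5,0,0,0,2.5],[0,0,-1,0,0,0,2.5],[1,0.5,-1,0,0,0,2.5],[2,1,-1,0,0,0,2.5],[2.5,1.2,-1,0,0,0,2.5],[2.5,1.2,-0.5,0,0,0,2.5],[2.5,1.2,0,0,0,0,2.5],[2.5,1.2,0.1,0,0,0,2.5],[2.5,1.2,0.1,0,0,0,2.5],[2.5,1.2,0.1,0,0,0,3.8],[2.5,1.2,0.1,0,0,0,4.5],[2.5,1.2,0,0,0,0,4.8]]
  ]
}}

```text
t: 9.0
tcp_pos: [0.5075, -0.0512, 0.0327]
tool_rot: [0.259, 0.966, -0.0, -0.0]
force: [0.2, -1.0, -0.0]
finger_gap: 0.563
gripper_force: 0.0
```

Emit:
{"fn": "carry_out", "kwargs": {
  "targets": [
    [[0,0,0,0,0,0,4.8],[0,0,-1,0,0,0,4.8],[0,0,-3,0,0,0,4.8],[0,0,-6,0,0,0,4.8],[0,0,-10,0,0,0,4.8],[0,0,-14,0,0,0,4.8],[0,0,-17,0,0,0,4.8],[0,0,-17,0,0,0,4.8],[0,0,-17,0,0,0,4.8]]
  ]
}}

```text
t: 9.75
tcp_pos: [0.5084, -0.0513, 0.2058]
tool_rot: [0.259, 0.966, -0.0, 0.003]
force: [0.3, 0.2, 0.8]
finger_gap: 0.559
gripper_force: 0.0
```

```bash
python3 - <<'E'
from h import *
s=manip.sense();print(s['tcp_pos'],s['tool_rot'])
b=save('wrist','h.png')
f=cv2.resize(b,(800,600),interpolation=cv2.INTER_CUBIC)
cv2.imwrite('pics/h.png',cv2.convertScaleAbs(f,alpha=1.6)[:,:,::-1])
E
```

```text
[ 0.50839681 -0.05132381  0.20581895] [ 2.58813721e-01  9.65923143e-01 -1.86944459e-04  2.81141611e-03]
```

View pics/h.png

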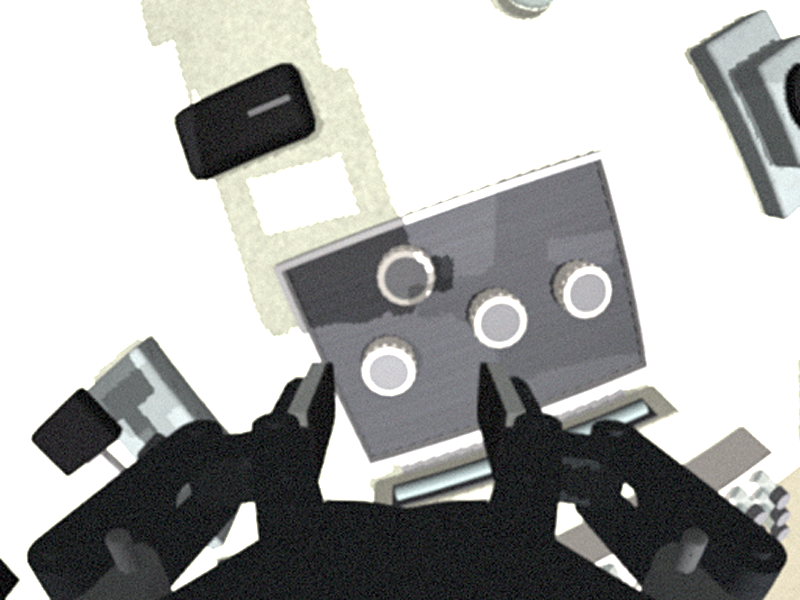

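The caps are at B(405,273), C(389,368), A(499,320) and D(587,290), spread and flat. The lever pad is at about (76,432).

```bash
python3 - <<'E'
from h import *
from itertools import combinations
k=1.5625
c=[at('wrist',x/k,y/k,.030) for x,y in[(405,273),(389,368),(499,320),(587,290)]]
print(c,[int((np.linalg.norm(a-b)-.038)*1000) for a,b in combinations(c,2)])
for p in [(33,437),(83,390),(117,417),(70,473),(76,430)]: print('w',at('wrist',p[0]/k,p[1]/k,.107))
for p in [(133,100),(235,103),(230,150),(122,145),(180,125)]: print('s',at('scene',p[0]/4+110,p[1]/4+140,.107))
# cheeks tops & plate corners in scene
for p in [(100,212),(188,232)]: print('cheek',at('scene',p[0]/4+110,p[1]/4+140,.1))
for p in [(97,325),(205,328),(258,187)]: print('plate',at('scene',p[0]/4+110,p[1]/4+140,.03))
E
```

```text
[array([ 0.5016, -0.0489,  0.03  ]), array([ 0.5546, -0.0924,  0.03  ]), array([ 0.5618, -0.0094,  0.03  ]), array([0.5744, 0.0556, 0.03  ])] [30, 34, 89, 45, 111, 28]
w [ 0.452  -0.3408  0.107 ]
w [ 0.4475 -0.2572  0.107 ]
w [ 0.4744 -0.2449  0.107 ]
w [ 0.4901 -0.329   0.107 ]
w [ 0.4664 -0.289   0.107 ]
s [ 0.454  -0.3432  0.107 ]
s [ 0.4479 -0.2653  0.107 ]
s [ 0.5002 -0.2535  0.107 ]
s [ 0.5047 -0.3341  0.107 ]
s [ 0.4777 -0.2987  0.107 ]
cheek [ 0.5683 -0.3294  0.1   ]
cheek [ 0.5801 -0.2611  0.1   ]
plate [ 0.6132 -0.3312  0.03  ]
plate [ 0.6062 -0.2531  0.03  ]
plate [ 0.4572 -0.2565  0.03  ]
```

The gaps are all at least 28 mm. Now moving over the lever with the fingers shut.

Emit:
{"fn": "carry_out", "kwargs": {
  "targets": [
    [[-1,-2.5,0,0,0,0,4],[-2.4,-6,0,0,0,0,3],[-3.8,-9.5,0,0,0,-5,2],[-5.2,-13,0,0,0,-10,1],[-6.6,-16.5,0,0,0,-15,0],[-8,-20,0,0,0,-20,0],[-9.2,-22.9,0,0,0,-25,0],[-9.2,-22.9,0,0,0,-30,0],[-9.2,-22.9,0,0,0,-30,0],[-9.2,-22.9,0,0,0,-30,0]]
  ]
}}

```text
t: 10.63
tcp_pos: [0.4712, -0.2944, 0.2013]
tool_rot: [0.002, 1.0, 0.002, -0.002]
force: [0.5, 0.4, -0.6]
finger_gap: -0.001
gripper_force: 0.0
```

```bash
python3 - <<'E'
from h import *
s=manip.sense();print(s['tcp_pos'],s['tool_rot'],s['q'],s['force'],s['finger_gap'])
b=save('wrist','i.png');f=cv2.convertScaleAbs(b,alpha=2.2)
c=save('side','j.png')
u=proj('side',(.475,-.295,.107)).astype(int);print(u)
x0,y0=max(u[0]-90,0),max(u[1]-80,0)
g=cv2.resize(cv2.convertScaleAbs(c[y0:y0+150,x0:x0+170],alpha=1.6),(435,384),interpolation=cv2.INTER_CUBIC);print(x0,y0,435/170)
f=cv2.resize(f[:,100:420],(365,438))
o=np.zeros((440,800,3),np.uint8);o[:438,:365]=f;o[:384,365:]=g
cv2.imwrite('pics/i.png',o[:,:,::-1]);print(proj('wrist',(.475,-.295,.107)))
E
```

```text
[ 0.47121976 -0.29441059  0.20130233] [ 0.00160115  0.99999543  0.00186171 -0.00176111] [-7.59714010e-01  5.00158606e-01  1.65469764e+00  3.36892904e-04
  9.91854105e-01 -2.32749307e+00] [ 0.51518915  0.36374232 -0.57207135] -0.0005546266900941453
[285 269]
195 189 2.5588235294117645
[257.7 207.9]
```

View pics/i.png

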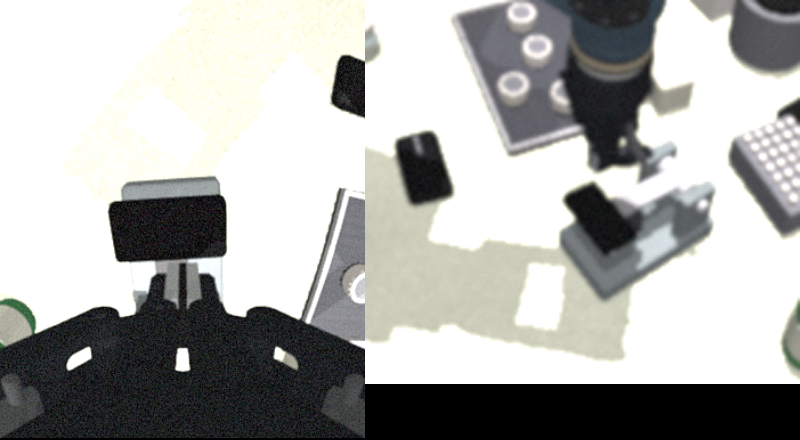

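The wrist half shows the black pad with corners (110,203), (225,197), (226,257) and (117,261), centred near (169,229). The side half shows the lever released at (600,215) and the caps still spread.

```bash
python3 - <<'E'
from h import *
for p in [(110,203),(225,197),(226,257),(117,261),(169,229)]: print(at('wrist',100+p[0]*320/365,p[1]*384/438,.109))
for p in [(564,200),(590,185),(638,235),(606,250)]: print('side',at('side',195+(p[0]-365)/2.559,189+p[1]/2.56,.109))
E
```

```text
[ 0.4506 -0.3415  0.109 ]
[ 0.4466 -0.2653  0.109 ]
[ 0.4889 -0.2631  0.109 ]
[ 0.4921 -0.3391  0.109 ]
[ 0.4686 -0.3023  0.109 ]
side [ 0.447  -0.2738  0.109 ]
side [ 0.4809 -0.2718  0.109 ]
side [ 0.4914 -0.3466  0.109 ]
side [ 0.4535 -0.3446  0.109 ]
```

Emit:
{"fn": "carry_out", "kwargs": {
  "targets": [
    [[0.3,-0.7,2,0,0,0,0],[0.3,-0.7,4,0,0,0,0],[0.3,-0.7,5.5,0,0,0,0],[0.3,-0.7,6.3,0,0,0,0],[0.3,-0.7,6.8,0,0,0,0],[0.3,-0.7,6.8,0,0,0,0],[0.3,-0.7,6.8,0,0,0,0],[0.3,-0.7,6.8,0,0,0,0]]
  ]
}}

```text
t: 11.4
tcp_pos: [0.4701, -0.3025, 0.1362]
tool_rot: [-0.0, 1.0, -0.001, 0.001]
force: [0.2, -0.6, -0.1]
finger_gap: 0.0
gripper_force: 0.0
```

Emit:
{"fn": "carry_out", "kwargs": {
  "targets": [
    [[0,0,0.2,0,0,0,0],[0,0,0.4,0,0,0,0],[0,0,0.6,0,0,0,0],[0,0,0.6,0,0,0,0],[0,0,0.6,0,0,0,0]]
  ]
}}

```text
t: 11.82
tcp_pos: [0.4696, -0.3025, 0.1295]
tool_rot: [0.0, 1.0, -0.0, 0.0]
force: [0.5, -0.0, -0.2]
finger_gap: 0.001
gripper_force: 0.7
```

Emit:
{"fn": "carry_out", "kwargs": {
  "targets": [
    [[0,0,0.2,0,0,0,0],[0,0,0.4,0,0,0,0],[0,0,0.4,0,0,0,0],[0,0,0.4,0,0,0,0]]
  ]
}}

```text
t: 12.15
tcp_pos: [0.4693, -0.3024, 0.1253]
tool_rot: [-0.0, 1.0, -0.0, -0.0]
force: [-1.3, -1.8, 2.6]
finger_gap: 0.003
gripper_force: 1.3
```

Emit:
{"fn": "carry_out", "kwargs": {
  "targets": [
    [[0,0,0.2,0,0,0,0],[0,0,0.4,0,0,0,0],[0,0,0.4,0,0,0,0],[0,0,0.4,0,0,0,0]]
  ]
}}

```text
t: 12.48
tcp_pos: [0.4693, -0.3023, 0.1212]
tool_rot: [-0.0, 1.0, 0.0, -0.0]
force: [-3.2, -1.1, 4.2]
finger_gap: -0.001
gripper_force: 1.9
```

Emit:
{"fn": "carry_out", "kwargs": {
  "targets": [
    [[0,0,0.2,0,0,0,0],[0,0,0.4,0,0,0,0],[0,0,0.4,0,0,0,0],[0,0,0.4,0,0,0,0]]
  ]
}}

```text
t: 12.82
tcp_pos: [0.4693, -0.3023, 0.1172]
tool_rot: [-0.0, 1.0, 0.0, -0.0]
force: [-3.2, -1.1, 5.7]
finger_gap: -0.002
gripper_force: 2.5
```

Emit:
{"fn": "carry_out", "kwargs": {
  "targets": [
    [[0,0,0.2,0,0,0,0],[0,0,0.4,0,0,0,0],[0,0,0.5,0,0,0,0],[0,0,0.5,0,0,0,0],[0,0,0.5,0,0,0,0],[0,0,0.5,0,0,0,0]]
  ]
}}

```text
t: 13.32
tcp_pos: [0.469, -0.3023, 0.1125]
tool_rot: [-0.0, 1.0, 0.0, -0.001]
force: [-4.9, -1.4, 6.7]
finger_gap: -0.001
gripper_force: 3.4
```

```bash
python3 - <<'E'
from h import *
F=[];T=[]
for i in range(4):
    c=save('side','k.png');s=manip.sense();F.append(s['force']);T.append(s['tcp_pos'])
print(np.mean(F,0).round(2),np.mean(T,0).round(4))
w=cams.snapshot('wrist')
g=cv2.resize(cv2.convertScaleAbs(c[185:335,195:365],alpha=1.8),(510,450),interpolation=cv2.INTER_CUBIC)
s=cv2.resize(cv2.convertScaleAbs(cams.snapshot('scene')[150:240,120:300],alpha=1.8),(290,145),interpolation=cv2.INTER_CUBIC)
w=cv2.resize(cv2.convertScaleAbs(w,alpha=2),(290,218))
o=np.zeros((450,800,3),np.uint8);o[:,:510]=g;o[:145,510:]=s;o[145:363,510:]=w
cv2.imwrite('pics/k.png',o[:,:,::-1])
E
```

```text
[-4.17 -0.82  7.22] [ 0.469  -0.3023  0.1125]
```

View pics/k.png

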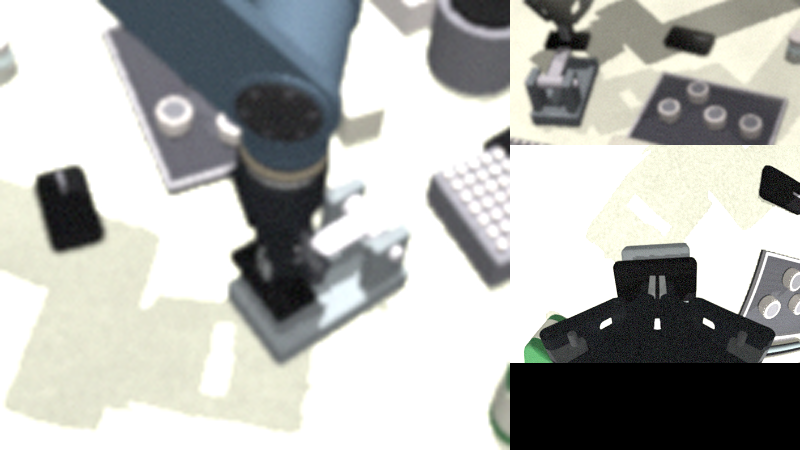

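The pad is held under the shut fingers at (285,280), it looks level, and all four caps are still spread. Tip height and force put it about 0.5 mm short of level, so one small nudge.

Emit:
{"fn": "carry_out", "kwargs": {
  "targets": [
    [[0,0,0.05,0,0,0,0],[0,0,0.05,0,0,0,0],[0,0,0.05,0,0,0,0],[0,0,0.05,0,0,0,0]]
  ]
}}

```text
t: 13.95
tcp_pos: [0.469, -0.3023, 0.1121]
tool_rot: [-0.0, 1.0, -0.0, -0.001]
force: [-5.2, -1.4, 7.2]
finger_gap: -0.002
gripper_force: 3.6
```

```bash
python3 - <<'E'
from h import *
s=manip.sense();print(s['tcp_pos'],s['force']);print(sign_off())
E
```

```text
[ 0.46898408 -0.3023276   0.11210345] [-5.20879947 -1.42817898  7.19293704]
the job is handed in; nothing more can be done
None
```

I handed the job in at about 14 s: the four caps lie flat and spread, at least 28 mm apart as measured, and the arm is holding the dead-man lever at about level (tip height about 93 mm, about 7.2 N).

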